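# Square up the cards and shut the printer tray

## Task

The printer's tray is drawn out with a block of blank cards lying askew in it. With the fingertips, push the upright black guide across the tray until the cards lie square and snug between it and the tray's fixed side wall, then push the tray fully home by its front. Pick nothing up, and leave the other things on the bench and on the printer where they are.

Things in the scene. Friction and masses are not known exactly. Their poses are not given: they have to be found in the camera images.
- printer_front (a point): middle of the upper front edge of the printer (125 above the bench), a compact off-white card printer fixed on the bench, 340 deep x 360 wide. Its x axis points into the printer (away from the robot), its y axis to the left seen from the robot. The first 200 mm back from the front face is a low flat deck 125 above the bench; behind it the housing is 180 high
- tray (a joint): how far the tray is drawn out of the printer, m: 0 fully home, at most 0.17. It slides out along the printer's -x; it stays where it is left and takes about 3 to 5 N to push
- tray_front (a point): centre of the outer face of the tray's flat front panel, 58 above the bench; axes as the printer's. The panel is 340 wide (y), spans 12 to 104 above the bench and is 12 thick; when the tray is home this point is 12 mm in front of the printer's front face. Behind the panel the tray is open from above: inside it is 225 long (x, from 12 to 237 behind this point) and 265 wide (y from -130 to +135 of this point), floor 18 above the bench, side walls to 60 above the bench
- wall_face (a point): point on the inner face of the tray's fixed right-hand side wall (the -y side), at floor level (18 above the bench), 42 mm behind the outer face of the tray front; it moves with the tray. Axes as the printer's; +y points across the tray towards the guide
- guide (a joint): travel of the guide across the tray towards the fixed wall (along -y), m, 0 to 0.095; it reads about 0.085 when the cards are snug. It stays where it is left and takes about 2 N to slide, 4 to 6 N with the cards
- guide_outer (a point): centre of the flat outer face (+y side, away from the cards) of the guide, 53 above the bench, to be pushed towards -y; axes as the printer's. The guide is an upright black plate 130 long (x; its front end is 27 behind the outer face of the tray front), 8 thick (y), from 21 to 85 above the bench. At the start there are 70 to 110 mm free between this face and the tray's left side wall
- guide_inner (a point): centre of the guide's other face, the one that meets the cards (8 mm to -y of guide_outer)
- card_center (a point): centre of the block of blank cards lying flat in the tray, 148 (x) x 105 (y) x 30 high, about 0.37 kg, loose. Its top is 48 above the bench. At the start it lies a few degrees askew, 10 to 30 mm from snug, between the fixed wall and the guide. Snug: 52.5 mm to +y of wall_face, x axis along the tray's
- spare_cards: a second, loose block of card, same size as the one in the tray (148 x 105 x 30), lying flat on the bench; origin at the centre of its underside. Not to be moved
- tape_roll: an upright-axis white tape roll, 84 across, 48 high, to the right of the drawn-out tray (seen from the robot); origin at the centre of its underside. Not to be moved
- mug: white mug, 76 across plus its handle, 90 high, to the left of the drawn-out tray; origin at the centre of its underside. Not to be moved
- spray_can: can 60 across, 170 high, standing to the right, nearer the robot than the tray; origin at the centre of its underside. Not to be moved
- stapler: black desk stapler, 130 x 34 x 42 high, on the bench to the left; origin at the centre of its underside. Not to be moved
- marker: marker pen, 120 x 16 x 16, lying on the bench to the left, nearer the robot than the mug; origin at the centre of its underside. Not to be moved
- clip_box: small cardboard box, 50 x 35 x 18 high, lying on the low front deck of the printer near its right side, 65 to 85 behind the front face; origin at the centre of its underside. Not to be moved
Things that resemble listed ones, but are neither listed nor needed, are in the scene too. Leave any green or turquoise look-alike of the part that bears card_center alone.

How it is judged:
By the outcome, as a careful person would: the job done as asked, in the order asked, and still so for the second after the job is handed in, with the robot touching nothing.
It also fails if it takes over 51 s, if anything falls off the work surface, if the arm or the gripper's body presses on something with over 40 N, if the wrist force passes 120 N, or if a joint passes its speed limit or range.

## Robot

A 6-joint arm with a two-finger parallel gripper is mounted at the origin on the work surface. World frame = base frame: x ahead of the robot, y to its left, z up, the work surface at z = 0. Lengths are in m, angles in rad, forces in N, time in s.
With the tool pointing down it reaches from about 0.325 to 0.85 m from the base axis. Payload 4.4 kg.
Tool frame: the origin (TCP) lies midway between the tips of the shut fingers; the grasp point (between the pads) lies bot.grasp_offset behind it (bot.grasp_offset is the distance from the TCP to the grasp point, in m); z points along the fingers, y is the line along which they close (so a half turn about z gives the same grasp; the last joint's range is limited). The gripper opens to 94 mm and grips with 3 to 60 N. Pads are 16 mm wide; open, the fingers measure 119 mm over their backs; the gripper's body (75 mm by 177 mm) begins 78 mm behind the grasp point.
Start: joints at [-1.256, 0.207, 1.542, -0, 1.393, -0.15], TCP at [0.258, -0.514, 0.177] pointing down, gripper open.
Joint ranges: [-2.73, 2.73], [-0.86, 2.22], [0.23, 2.46], [-1.11, 4.25], [0.08, 2.63], [-2.82, 2.82]. Speed limits (rad/s): [2.79, 2.79, 3.14, 3.14, 3.14, 3.14].

## Interface

Orientations are given as a 3x3 rotation matrix whose columns are the frame's x, y, z axes.
In Python, from plant import telemetry, cams, job, bot gives the robot as it stands. The module is installed in compiled form; this text tells all that it offers.
- The arm moves only by the tool send_rows, never from a script. Its argument "steps" is a list that holds one entry, the list of rows, each a list of 7 numbers: the shift along the world's x, y, z in units of 750 mm (1.0 is 750 mm), then the turn, a rotation vector about the world's x, y, z in units of 0.5 rad (1.0 is 0.5 rad), then the opening in per cent of the stroke, from 0 (shut) to 100 (fully open). In form: [[[x, y, z, ax, ay, az, claw], ...]]. A call has 1 to 10 rows; each row is the pose to reach, as a shift and turn from the pose commanded when the call began; what a row does not reach only later rows make up. A row lasts 1/10 s, in which the tool goes at most 50 mm and 8.59 degrees, less where a joint would pass 70% of its speed; a pose out of reach is approached as far as the arm can. A call with a number of a shift or a turn outside -1 to 1 is refused whole. A call with a gripper value outside its range is refused whole. The fingers move at their own pace and stop on an object; "squeeze" is the grip in N (left out, the last holds). Time passes only in rows, so rows that repeat a pose let the fingers close. It gives the time, the measured TCP pose, the force, the opening and the grip force at its end, in the units of the state.
- telemetry.sense(): the state, without advancing time (a new reading comes with each control period).
- cams.capture(name): name is "side" or "top"; returns (picture, depth): 420x560x3 uint8, red, green, blue; 420x560 float32, m along the optical axis (not along the pixel's ray), 0 where there is no reading.
- cams.get_calibration(name): a dict with "fovy" (degrees; the focal length in pixels is half the picture's height over the tangent of half this angle, whatever the lens; pixels are square), "cx", "cy" (the principal point, pixels), "extrinsics" (4x4, takes a point from camera to world coordinates). Camera axes: x right, y down, z forward; pixel columns grow to the right and rows downward; lengths in m; the calibration is good to about 2 mm. A picture is of the moment at which its call begins. get_calibration takes no time and is no camera call.
- job.sign_off(): hands the job in; it is judged then, once.
Trained networks look in the newest picture that a camera, given by its name, has taken for a name from the list of things; names that differ only in an ending like _2 or _b are one class to them, and where a whole thing is asked for, a point or a joint stands for the part that bears it (a point fixed in the world has none). Each returns a list of dicts, best first, with "conf" (0 to 1); they miss things now and then, are a little off and sometimes report something else, mostly with a low value. They report only what shows in the picture. A call takes as long as a camera call. They do not tell look-alikes from the thing itself.
- cams.outline_of(camera, name): "pixels" (420x560 bool, what is visible of it) and "centre" ([column, row] in pixels, amid what is visible of it).
- cams.spot_point(camera, name): "centre" ([column, row] in pixels: a listed point, or the origin of a listed thing).
The state is a dict: "time_s": time; "qpos": joint angles; "qvel": joint speeds; "effort": joint torques, N m; "ee_pos": TCP position; "ee_rot": TCP orientation; "wrist_force": force on the tool from outside, world axes, zero at the start; "ft_torque": the same for the moment, N m; "opening": finger opening in m; "grip_force": force on a finger pad.
Only numpy, scipy, OpenCV 4.12 (cv2) and the standard library are available. Lean on these libraries where they do the work, as an engineer would, in place of code of your own. Each camera call takes 0.05 s, during which the arm holds its last target. There are 200 camera calls.

## Working session

There is one attempt and no reset: what is moved stays moved. The work goes in short steps, Python scripts to look and compute and a tool call to move; the robot and the scene stay as the last step left them, time stands still between calls to the robot, and variables do not carry over. Pictures are saved under pics/ and viewed, at most 10 in all, crops included, and the job is handed in when it is done.

Besides the shell and the picture viewer there is one more tool, called as name(argument=value, ...) on one line, values as JSON. send_rows: Moves the arm, as the interface text tells. Its arguments: {"type":"object","properties":{"steps":{"type":"array"},"squeeze":{"type":"number"}},"required":["steps"]}

```bash
mkdir -p pics; cat > h.py <<'E'
import numpy as np, cv2
from plant import telemetry, cams, job, bot
def K(n):
    c=cams.get_calibration(n); return 210/np.tan(np.radians(c['fovy'])/2),c['cx'],c['cy'],np.array(c['extrinsics'])
def cloud(n,d):
    f,cx,cy,E=K(n); v,u=np.mgrid[:420,:560]
    P=np.stack([(u-cx)/f*d,(v-cy)/f*d,d],-1)
    W=P@E[:3,:3].T+E[:3,3]; W[d<=0]=np.nan; return W
def ray(n,px,z):
    f,cx,cy,E=K(n); r=E[:3,:3]@np.array([(px[0]-cx)/f,(px[1]-cy)/f,1]); o=E[:3,3]
    return o+r*(z-o[2])/r[2]
E
python3 - <<'E'
from h import *
s=telemetry.sense(); print(s['ee_pos'],s['ee_rot'],s['opening'],bot.grasp_offset,s['time_s'])
Z=dict(printer_front=.125,tray_front=.058,wall_face=.018,guide_outer=.053,guide_inner=.053,card_center=.033,tape_roll=0,mug=0,spray_can=0,spare_cards=0,clip_box=.125)
for n in ('top','side'):
    im,d=cams.capture(n); cv2.imwrite(f'pics/{n}0.png',im[:,:,::-1]); np.save(f'{n}d.npy',d)
    print(n,K(n)[3][:3].round(3).tolist())
    for k,z in Z.items():
        for r in cams.spot_point(n,k)[:2]: print(n,k,round(r['conf'],2),np.round(r['centre']),ray(n,r['centre'],z).round(3))
E
```

```text
[ 0.25796444 -0.51289438  0.1755057 ] [[ 8.93460197e-01  4.49141775e-01 -7.36878718e-04]
 [ 4.49142269e-01 -8.93457628e-01  2.16544692e-03]
 [ 3.14222763e-04 -2.26570401e-03 -9.99997384e-01]] 0.0941282328647489 0.0188 0.0
top [[-0.014, -0.983, 0.184, 0.33], [-1.0, 0.016, 0.009, -0.053], [-0.012, -0.184, -0.983, 1.313]]
top printer_front 0.59 [219. 171.] [0.665 0.107 0.125]
top printer_front 0.5 [270. 156.] [ 0.7   -0.023  0.125]
top tray_front 0.8 [206. 241.] [0.497 0.147 0.058]
top tray_front 0.24 [ 89. 191.] [0.634 0.458 0.058]
top wall_face 0.78 [257. 236.] [0.512 0.016 0.018]
top guide_outer 0.73 [198. 197.] [0.613 0.171 0.053]
top guide_inner 0.88 [200. 202.] [0.6   0.166 0.053]
top card_center 0.97 [152. 306.] [0.331 0.289 0.033]
top card_center 0.81 [242. 198.] [0.615 0.057 0.033]
top tape_roll 0.72 [311. 230.] [ 0.53  -0.128  0.   ]
top mug 0.95 [138. 177.] [0.686 0.348 0.   ]
top spray_can 0.97 [298. 289.] [ 0.371 -0.092  0.   ]
top spare_cards 0.55 [360. 272.] [ 0.413 -0.257  0.   ]
top clip_box 0.82 [275. 156.] [ 0.702 -0.035  0.125]
side [[-0.993, -0.067, 0.094, 0.435], [-0.114, 0.681, -0.723, 0.921], [-0.016, -0.729, -0.684, 0.985]]
side printer_front 0.69 [236. 233.] [0.657 0.099 0.125]
side tray_front 0.75 [293. 267.] [0.509 0.138 0.058]
side tray_front 0.26 [213. 344.] [0.663 0.376 0.058]
side wall_face 0.84 [296. 238.] [ 0.513 -0.001  0.018]
side guide_outer 0.58 [255. 274.] [0.602 0.169 0.053]
side guide_inner 0.83 [257. 274.] [0.596 0.169 0.053]
side card_center 0.95 [358. 263.] [0.341 0.089 0.033]
side card_center 0.8 [363. 339.] [0.332 0.313 0.033]
side tape_roll 0.87 [291. 215.] [ 0.539 -0.11   0.   ]
side mug 0.9 [208. 344.] [0.688 0.343 0.   ]
side mug 0.37 [291. 215.] [ 0.539 -0.111  0.   ]
side spray_can 0.96 [346. 226.] [ 0.372 -0.081  0.   ]
side spare_cards 0.61 [337. 185.] [ 0.405 -0.266  0.   ]
side clip_box 0.67 [227. 195.] [ 0.708 -0.045  0.125]
```

```bash
python3 - <<'E'
import cv2,numpy as np
a=cv2.imread('pics/top0.png')[100:330,60:380]; cv2.imwrite('pics/top0c.png',cv2.resize(a,(800,575),interpolation=cv2.INTER_CUBIC))
a=cv2.imread('pics/side0.png')[150:390,160:480]; cv2.imwrite('pics/side0c.png',cv2.resize(a,(800,600),interpolation=cv2.INTER_CUBIC))
E
```

```text
(no output)
```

View pics/top0c.png

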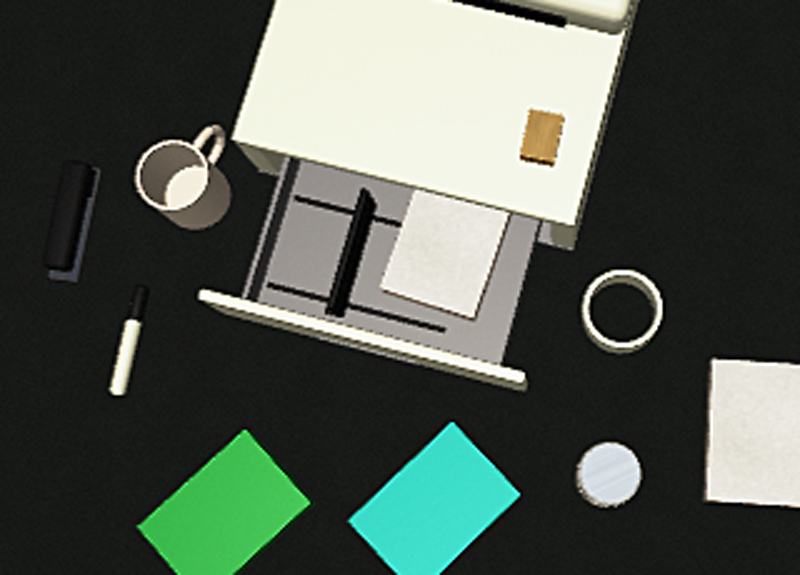

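View pics/side0c.png

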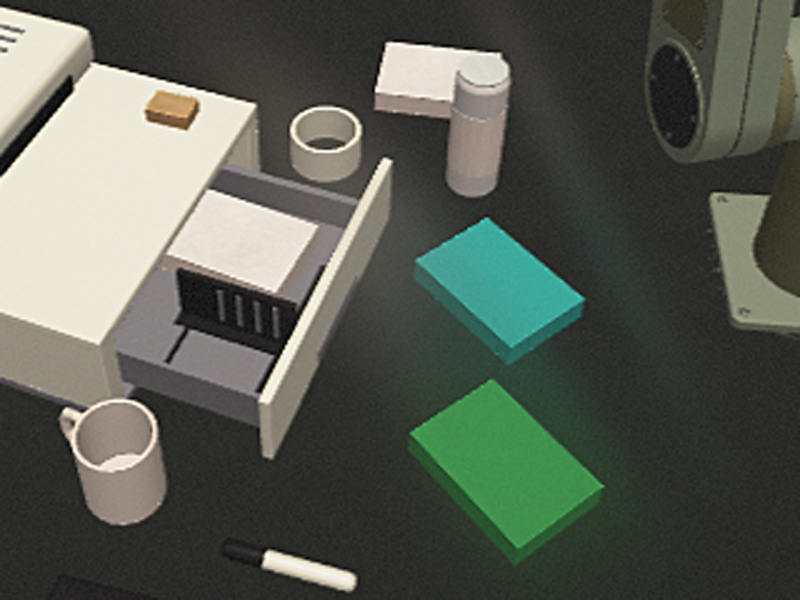

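The top crop shows the tray panel running from about (140,217) to (270,251) in full-picture pixels, so the printer is yawed roughly -15°. The guide is at about (200,200), the askew white cards at (238,200), the mug at the left and the tape roll at the right. The side crop agrees, with the guide's outer face visible and free space to its left. Next I'll fit the geometry from depth.

```bash
cat > m.py <<'E'
from h import *
def measure(n,d,yaw=None,verbose=True):
    W=cloud(n,d); z=W[...,2]; x=W[...,0]; y=W[...,1]
    reg=(x>.42)&(x<.85)&(y>-.12)&(y<.34)
    u=W[reg&(abs(z-.104)<.006)&(x<.62)][:,:2]
    return W,reg
E
python3 - <<'E'
from m import *
for n in ('top','side'):
    d=np.load(f'{n}d.npy'); W,reg=measure(n,d); z=W[...,2]
    deck=(reg&(abs(z-.125)<.006)).astype(np.uint8)
    pts=W[reg&(abs(z-.102)<.006)]; pts=pts[pts[:,0]<.62][:,:2].astype(np.float32)
    rect=cv2.minAreaRect(pts); print(n,'panel',len(pts),rect)
    b=cv2.boxPoints(rect); print(b.round(3).tolist())
    l=cv2.fitLine(pts,cv2.DIST_HUBER,0,.01,.01).ravel(); l=l*np.sign(l[1]); yaw=-np.arctan2(l[0],l[1]); print('yaw',np.degrees(yaw))
    yaw=np.radians(-14.5) if abs(yaw)>1 else yaw
    R=np.array([[np.cos(yaw),-np.sin(yaw)],[np.sin(yaw),np.cos(yaw)]])
    def rep(nm,z0,t,xr,yr):
        o=np.median(pts,0); q=(W[...,:2]-o)@R; m=(abs(z-z0)<t)&(q[...,0]>xr[0])&(q[...,0]<xr[1])&(q[...,1]>yr[0])&(q[...,1]<yr[1])
        a=q[m]; print(nm,len(a),np.percentile(a,[1,50,99],0).round(3).tolist() if len(a) else '', 'origin',o.round(3)); return a
    rep('panel',.102,.006,(-.05,.05),(-.25,.25))
    rep('deck',.125,.006,(.05,.5),(-.25,.25))
    rep('guide',.082,.008,(.02,.14),(-.12,.12))
    a=rep('cards',.048,.006,(.02,.2),(-.12,.05)); 
    print('cardrect',cv2.minAreaRect(a.astype(np.float32)))
E
```

```text
top panel 650 ((0.5799201726913452, 0.11970379948616028), (0.3477986454963684, 0.16463147103786469), 74.73426055908203)
[[0.45500001311302185, -0.026000000536441803], [0.6140000224113464, -0.07000000029802322], [0.7049999833106995, 0.26600000262260437], [0.5460000038146973, 0.3089999854564667]]
yaw -15.122173
panel 641 [[-0.008, -0.164], [-0.002, 0.002], [0.005, 0.165]] origin [0.509 0.145]
deck 10233 [[0.157, -0.178], [0.257, 0.001], [0.357, 0.175]] origin [0.509 0.145]
guide 179 [[0.021, 0.038], [0.078, 0.041], [0.138, 0.047]] origin [0.509 0.145]
cards 1737 [[0.052, -0.103], [0.11, -0.05], [0.169, 0.039]] origin [0.509 0.145]
cardrect ((0.0955754891037941, -0.03291831910610199), (0.14532425999641418, 0.15092118084430695), 89.53878784179688)
side panel 597 ((0.5160631537437439, 0.11057332903146744), (0.15016095340251923, 0.38370659947395325), 9.4857816696167)
[[0.4099999964237213, 0.28700000047683716], [0.4740000069141388, -0.09099999815225601], [0.621999979019165, -0.06599999964237213], [0.5580000281333923, 0.31200000643730164]]
yaw -15.375723
panel 586 [[-0.007, -0.189], [-0.002, 0.005], [0.005, 0.146]] origin [0.517 0.168]
deck 7973 [[0.157, -0.197], [0.257, 0.015], [0.434, 0.157]] origin [0.517 0.168]
guide 234 [[0.021, 0.015], [0.078, 0.022], [0.138, 0.026]] origin [0.517 0.168]
cards 1571 [[0.034, -0.119], [0.115, -0.062], [0.187, 0.025]] origin [0.517 0.168]
cardrect ((0.10569122433662415, -0.046548373997211456), (0.14635564386844635, 0.16963447630405426), 89.70467376708984)
```

send_rows(steps=[[[0, 0, 0.08, 0, 0, 0, 0], [0, 0, 0.167, 0, 0, 0, 0], [0.1, 0.2, 0.167, 0, 0, -0.3, 0], [0.467, 0.959, 0.167, 0, 0, -1, 0], [0.467, 0.959, 0.167, 0, 0, -1, 0], [0.467, 0.959, 0.167, 0, 0, -1, 0], [0.467, 0.959, 0.167, 0, 0, -1, 0], [0.467, 0.959, 0.167, 0, 0, -1, 0], [0.467, 0.959, 0.167, 0, 0, -1, 0], [0.467, 0.959, 0.167, 0, 0, -1, 0]]])

```text
time_s: 2.2
ee_pos: [0.4327, -0.1555, 0.2927]
ee_rot: [[0.999, -0.035, 0.001], [-0.035, -0.999, -0.001], [0.001, 0.001, -1.0]]
wrist_force: [0.7, -0.9, 0.5]
opening: 0.0173
grip_force: 0.0
```

send_rows(steps=[[[0.22, 0.46, 0, 0, 0, -0.46, 0], [0.22, 0.46, 0, 0, 0, -0.46, 0], [0.22, 0.46, 0, 0, 0, -0.46, 0], [0.22, 0.46, 0, 0, 0, -0.46, 0], [0.22, 0.46, 0, 0, 0, -0.46, 0], [0.22, 0.46, 0, 0, 0, -0.46, 0], [0.22, 0.46, 0, 0, 0, -0.46, 0], [0.22, 0.46, 0, 0, 0, -0.46, 0], [0.22, 0.46, 0, 0, 0, -0.46, 0], [0.22, 0.46, 0, 0, 0, -0.46, 0]]])

```text
time_s: 3.2
ee_pos: [0.5969, 0.188, 0.2916]
ee_rot: [[0.966, -0.26, -0.001], [-0.26, -0.966, -0.001], [-0.001, 0.001, -1.0]]
wrist_force: [0.3, -0.4, 0.0]
opening: 0.0004
grip_force: 0.0
```

send_rows(steps=[[[0.015, 0.024, 0, 0, 0, 0, 0], [0.015, 0.024, -0.1, 0, 0, 0, 0], [0.015, 0.024, -0.16, 0, 0, 0, 0], [0.015, 0.024, -0.2, 0, 0, 0, 0], [0.015, 0.024, -0.235, 0, 0, 0, 0], [0.015, 0.024, -0.265, 0, 0, 0, 0], [0.015, 0.024, -0.29, 0, 0, 0, 0], [0.015, 0.024, -0.316, 0, 0, 0, 0], [0.015, 0.024, -0.316, 0, 0, 0, 0]]])

```text
time_s: 4.1
ee_pos: [0.6054, 0.203, 0.0525]
ee_rot: [[0.965, -0.263, -0.006], [-0.263, -0.965, -0.002], [-0.006, 0.003, -1.0]]
wrist_force: [-0.8, -0.0, -1.2]
opening: 0.0002
grip_force: 0.0
```

```bash
python3 - <<'E'
from h import *
im,d=cams.capture('side'); cv2.imwrite('pics/s1.png',cv2.resize(im[150:390,160:480,::-1],(800,600),interpolation=cv2.INTER_CUBIC))
s=telemetry.sense(); print(s['ee_pos'],s['wrist_force'],s['time_s'])
E
```

```text
[0.60691853 0.20356944 0.05435748] [0.0857967  0.2651435  0.65555476] 4.15
```

View pics/s1.png

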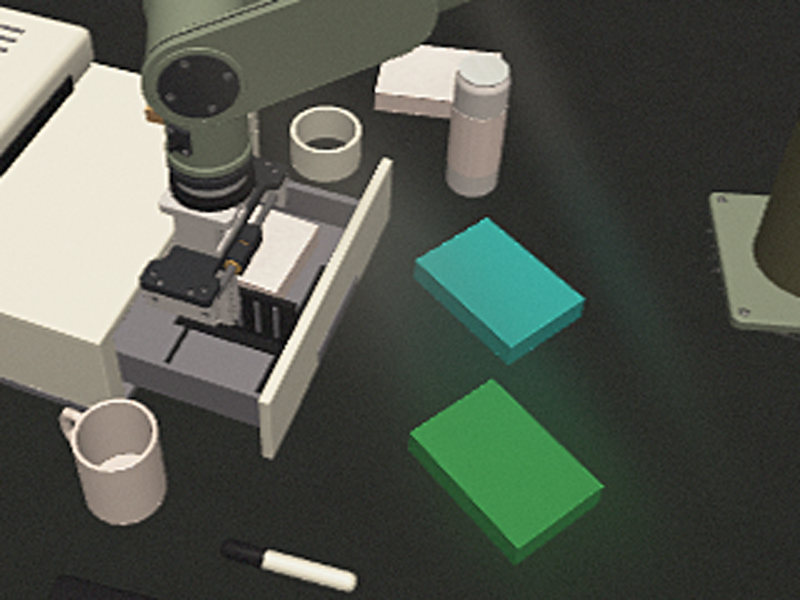

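The fingertips are down in the tray at about (215,300) in the crop, just on the guide's outer side and touching nothing. I'll push along -y of the tray.

send_rows(steps=[[[-0.0026, -0.0096, 0, 0, 0, 0, 0], [-0.0052, -0.0193, 0, 0, 0, 0, 0], [-0.0078, -0.029, 0, 0, 0, 0, 0], [-0.0105, -0.0386, 0, 0, 0, 0, 0], [-0.013, -0.0482, 0, 0, 0, 0, 0], [-0.0157, -0.058, 0, 0, 0, 0, 0], [-0.0175, -0.0643, 0, 0, 0, 0, 0], [-0.0192, -0.0707, 0, 0, 0, 0, 0], [-0.021, -0.0772, 0, 0, 0, 0, 0], [-0.021, -0.0772, 0, 0, 0, 0, 0]]])

```text
time_s: 5.15
ee_pos: [0.5928, 0.1469, 0.0557]
ee_rot: [[0.965, -0.261, 0.0], [-0.261, -0.965, -0.001], [0.001, 0.001, -1.0]]
wrist_force: [0.3, 0.3, 3.7]
opening: 0.0006
grip_force: 1.3
```

send_rows(steps=[[[-0.0009, -0.0032, 0, 0, 0, 0, 0], [-0.0018, -0.0064, 0, 0, 0, 0, 0], [-0.0026, -0.0097, 0, 0, 0, 0, 0], [-0.0035, -0.0129, 0, 0, 0, 0, 0], [-0.0044, -0.016, 0, 0, 0, 0, 0], [-0.0052, -0.0193, 0, 0, 0, 0, 0], [-0.006, -0.0225, 0, 0, 0, 0, 0], [-0.007, -0.0257, 0, 0, 0, 0, 0]]])

```text
time_s: 5.95
ee_pos: [0.5878, 0.1287, 0.0557]
ee_rot: [[0.965, -0.261, 0.001], [-0.261, -0.965, 0.001], [0.001, -0.001, -1.0]]
wrist_force: [1.7, 5.1, 5.2]
opening: 0.0005
grip_force: 3.5
```

```bash
python3 - <<'E'
from h import *
im,d=cams.capture('side'); np.save('s2d.npy',d)
a=cv2.resize(im[200:320,200:360,::-1],(400,300),interpolation=cv2.INTER_CUBIC)
im,d=cams.capture('top'); np.save('t2d.npy',d)
b=cv2.resize(im[150:270,130:290,::-1],(400,300),interpolation=cv2.INTER_CUBIC)
cv2.imwrite('pics/s2.png',np.hstack([a,b]))
s=telemetry.sense(); print(s['ee_pos'],s['wrist_force'],s['time_s'])
E
```

```text
[0.58772264 0.12829586 0.05568553] [1.02693657 3.19735733 4.99378176] 6.05
```

View pics/s2.png

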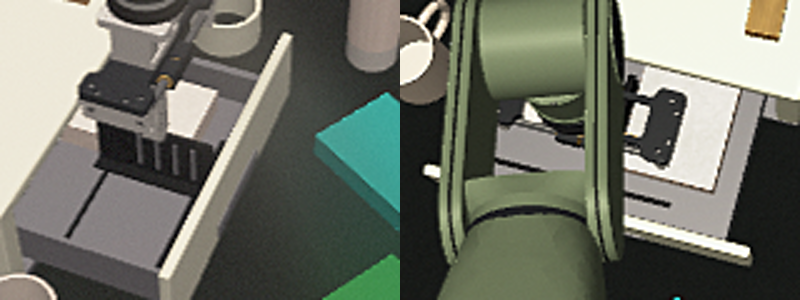

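Cards are now nearly square, with roughly 9 mm left between them and the wall (right panel: card edge about column 715, wall about column 740). I'll keep pushing gently.

send_rows(steps=[[[-0.0006, -0.0022, 0, 0, 0, 0, 0], [-0.0012, -0.0045, 0, 0, 0, 0, 0], [-0.0018, -0.0067, 0, 0, 0, 0, 0], [-0.0024, -0.009, 0, 0, 0, 0, 0]]])

```text
time_s: 6.45
ee_pos: [0.586, 0.122, 0.0557]
ee_rot: [[0.965, -0.261, 0.001], [-0.261, -0.965, 0.001], [0.001, -0.001, -1.0]]
wrist_force: [1.1, 5.5, 4.3]
opening: 0.0004
grip_force: 3.6
```

send_rows(steps=[[[-0.0004, -0.0013, 0, 0, 0, 0, 0], [-0.0007, -0.0026, 0, 0, 0, 0, 0]]])

```text
time_s: 6.65
ee_pos: [0.5854, 0.12, 0.0557]
ee_rot: [[0.965, -0.261, 0.001], [-0.261, -0.965, 0.001], [0.001, -0.001, -1.0]]
wrist_force: [1.4, 4.7, 5.5]
opening: 0.0006
grip_force: 3.6
```

send_rows(steps=[[[-0.0004, -0.0013, 0, 0, 0, 0, 0], [-0.0007, -0.0026, 0, 0, 0, 0, 0]]])

```text
time_s: 6.85
ee_pos: [0.5849, 0.1181, 0.0557]
ee_rot: [[0.965, -0.261, 0.001], [-0.261, -0.965, 0.001], [0.001, -0.001, -1.0]]
wrist_force: [2.3, 5.2, 4.6]
opening: 0.0004
grip_force: 3.6
```

send_rows(steps=[[[-0.0004, -0.0013, 0, 0, 0, 0, 0], [-0.0007, -0.0026, 0, 0, 0, 0, 0]]])

```text
time_s: 7.05
ee_pos: [0.5844, 0.1161, 0.0557]
ee_rot: [[0.965, -0.261, 0.001], [-0.261, -0.965, 0.001], [0.001, -0.001, -1.0]]
wrist_force: [1.8, 5.1, 5.0]
opening: 0.0006
grip_force: 3.7
```

send_rows(steps=[[[-0.0004, -0.0013, 0, 0, 0, 0, 0], [-0.0007, -0.0026, 0, 0, 0, 0, 0]]])

```text
time_s: 7.25
ee_pos: [0.5839, 0.1142, 0.0557]
ee_rot: [[0.965, -0.261, 0.001], [-0.261, -0.965, 0.001], [0.001, -0.001, -1.0]]
wrist_force: [1.7, 4.9, 6.0]
opening: 0.0004
grip_force: 3.7
```

send_rows(steps=[[[-0.0004, -0.0013, 0, 0, 0, 0, 0], [-0.0007, -0.0026, 0, 0, 0, 0, 0]]])

```text
time_s: 7.45
ee_pos: [0.5833, 0.1123, 0.0557]
ee_rot: [[0.965, -0.261, 0.001], [-0.261, -0.965, 0.001], [0.001, -0.001, -1.0]]
wrist_force: [1.3, 5.1, 5.1]
opening: 0.0003
grip_force: 3.7
```

```bash
python3 - <<'E'
from h import *
im,d=cams.capture('side'); np.save('s3d.npy',d)
a=cv2.resize(im[200:300,220:340,::-1],(400,333),interpolation=cv2.INTER_CUBIC)
im,d=cams.capture('top'); np.save('t3d.npy',d)
b=cv2.resize(im[170:270,180:300,::-1],(400,333),interpolation=cv2.INTER_CUBIC)
cv2.imwrite('pics/s3.png',np.hstack([a,b]))
s=telemetry.sense(); print(s['ee_pos'],s['wrist_force'],s['time_s'])
R=np.array([[.965,.262],[-.262,.965]])
for n,d in(('top',d),):
    W=cloud(n,d);q=(W[...,:2]-[.501,.147])@R
    for x0,x1 in((.06,.09),(.09,.12),(.12,.15)):
        m=(abs(W[...,2]-.048)<.005)&(q[...,0]>x0)&(q[...,0]<x1)&(q[...,1]<-.02)&(q[...,1]>-.125);print(x0,m.sum(),np.percentile(q[m][:,1],[0,2,98]).round(4))
    m=(abs(W[...,2]-.06)<.004)&(q[...,0]>.03)&(q[...,0]<.14)&(q[...,1]<-.11)&(q[...,1]>-.17); print('wall',np.percentile(q[m][:,1],[2,50,98]))
E
```

```text
[0.58328082 0.11211686 0.05567099] [1.3834525  5.1648754  5.75147658] 7.55
0.06 247 [-0.1248 -0.1234 -0.0354]
0.09 224 [-0.1248 -0.1238 -0.026 ]
0.12 226 [-0.1245 -0.1235 -0.0251]
wall [-0.14006446 -0.1350545  -0.13023717]
```

View pics/s3.png

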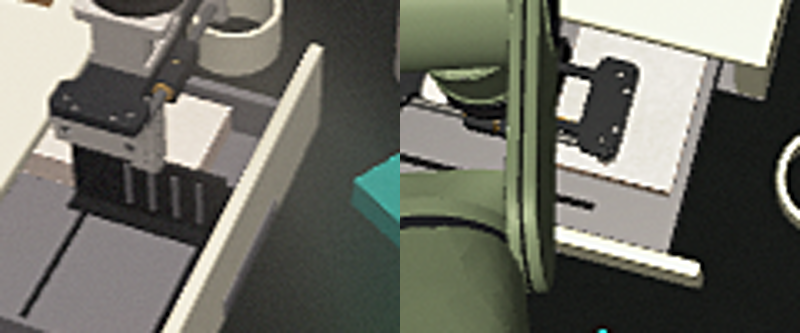

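Cards look square and their right edge is within a few millimetres of the wall. I'll continue until the force rises.

send_rows(steps=[[[-0.0004, -0.0013, 0, 0, 0, 0, 0], [-0.0007, -0.0026, 0, 0, 0, 0, 0]]])

```text
time_s: 7.75
ee_pos: [0.5829, 0.111, 0.0557]
ee_rot: [[0.965, -0.261, 0.001], [-0.261, -0.965, 0.002], [0.001, -0.002, -1.0]]
wrist_force: [2.8, 6.1, 4.9]
opening: 0.0004
grip_force: 4.5
```

send_rows(steps=[[[-0.0004, -0.0013, 0, 0, 0, 0, 0], [-0.0007, -0.0026, 0, 0, 0, 0, 0]]])

```text
time_s: 7.95
ee_pos: [0.583, 0.1109, 0.0558]
ee_rot: [[0.965, -0.262, 0.003], [-0.262, -0.965, 0.006], [0.001, -0.006, -1.0]]
wrist_force: [2.9, 11.3, 3.8]
opening: 0.0006
grip_force: 5.6
```

The guide stalled and the force jumped, so the cards are snug. I'll back off, lift, and look.

send_rows(steps=[[[0.002, 0.0064, 0, 0, 0, 0, 0], [0.005, 0.019, 0, 0, 0, 0, 0], [0.0105, 0.0386, 0, 0, 0, 0, 0], [0.0105, 0.0386, 0.04, 0, 0, 0, 0], [0.0105, 0.0386, 0.1, 0, 0, 0, 0], [-0.03, 0.04, 0.15, 0, 0, 0, 0], [-0.09, 0.056, 0.15, 0, 0, 0, 0], [-0.15, 0.072, 0.15, 0, 0, 0, 0], [-0.18, 0.08, 0.15, 0, 0, 0, 0], [-0.18, 0.08, 0.15, 0, 0, 0, 0]]])

```text
time_s: 8.95
ee_pos: [0.4434, 0.1688, 0.1669]
ee_rot: [[0.966, -0.259, -0.003], [-0.259, -0.966, -0.001], [-0.003, 0.002, -1.0]]
wrist_force: [-1.1, 0.4, -1.1]
opening: 0.0001
grip_force: 0.0
```

```bash
python3 - <<'E'
from h import *
im,d=cams.capture('side'); np.save('s4d.npy',d)
a=cv2.resize(im[200:300,220:340,::-1],(400,333),interpolation=cv2.INTER_CUBIC)
im,d=cams.capture('top'); np.save('t4d.npy',d)
b=cv2.resize(im[170:270,180:300,::-1],(400,333),interpolation=cv2.INTER_CUBIC)
cv2.imwrite('pics/s4.png',np.hstack([a,b]))
s=telemetry.sense(); print(s['ee_pos'],s['wrist_force'],s['time_s'])
R=np.array([[.965,.262],[-.262,.965]])
W=cloud('top',d);q=(W[...,:2]-[.501,.147])@R
for x0,x1 in((.06,.09),(.09,.12),(.12,.15)):
    for z0 in (.046,.083):
        m=(abs(W[...,2]-z0)<.004)&(q[...,0]>x0)&(q[...,0]<x1)&(q[...,1]<.02)&(q[...,1]>-.16);print(x0,z0,m.sum(),np.percentile(q[m][:,1],[0,2,98]).round(4) if m.any() else'')
E
```

```text
[0.44702931 0.16814808 0.16761435] [ 0.34939701 -0.75909225  0.68881456] 9.05
0.06 0.046 270 [-0.1401 -0.1268 -0.0264]
0.06 0.083 33 [-0.0256 -0.025  -0.0168]
0.09 0.046 350 [-0.1401 -0.1277 -0.0266]
0.09 0.083 28 [-0.0255 -0.0255 -0.0167]
0.12 0.046 321 [-0.14   -0.1275 -0.0261]
0.12 0.083 26 [-0.0255 -0.0253 -0.0176]
```

View pics/s4.png

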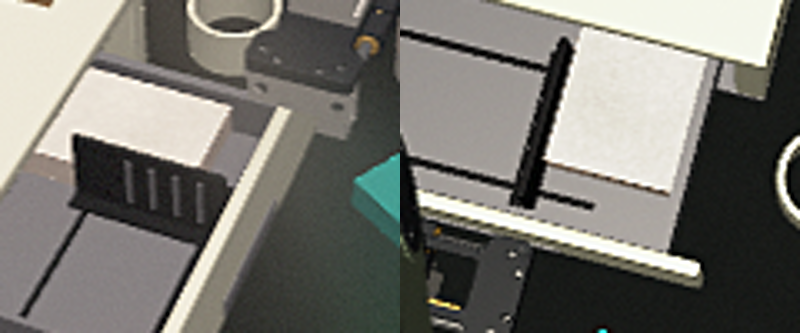

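Cards are square and snug, with the guide's inner face at -25.5 mm (exactly card width from the wall) and parallel along its length. Now I'll lower in front of the panel and push.

send_rows(steps=[[[0, 0, -0.06, 0, 0, 0, 0], [0, 0, -0.11, 0, 0, 0, 0], [0, 0, -0.15, 0, 0, 0, 0], [0, 0, -0.15, 0, 0, 0, 0], [0.02, -0.0054, -0.15, 0, 0, 0, 0], [0.04, -0.0109, -0.15, 0, 0, 0, 0], [0.048, -0.013, -0.15, 0, 0, 0, 0], [0.056, -0.0152, -0.15, 0, 0, 0, 0], [0.064, -0.0174, -0.15, 0, 0, 0, 0], [0.072, -0.0195, -0.15, 0, 0, 0, 0]]])

```text
time_s: 10.05
ee_pos: [0.5, 0.1537, 0.0555]
ee_rot: [[0.965, -0.261, -0.003], [-0.261, -0.965, 0.001], [-0.003, 0.0, -1.0]]
wrist_force: [-3.3, 1.4, 3.2]
opening: 0.0003
grip_force: 1.8
```

send_rows(steps=[[[0.0103, -0.0028, 0, 0, 0, 0, 0], [0.0232, -0.0063, 0, 0, 0, 0, 0], [0.0386, -0.0105, 0, 0, 0, 0, 0], [0.054, -0.0147, 0, 0, 0, 0, 0], [0.0695, -0.0188, 0, 0, 0, 0, 0], [0.085, -0.023, 0, 0, 0, 0, 0], [0.1003, -0.0272, 0, 0, 0, 0, 0], [0.1158, -0.0314, 0, 0, 0, 0, 0], [0.1287, -0.035, 0, 0, 0, 0, 0], [0.139, -0.0377, 0, 0, 0, 0, 0]]])

```text
time_s: 11.05
ee_pos: [0.6061, 0.1245, 0.0552]
ee_rot: [[0.965, -0.261, -0.0], [-0.261, -0.965, -0.001], [0.0, 0.001, -1.0]]
wrist_force: [-4.0, -1.0, 1.6]
opening: 0.0005
grip_force: 1.7
```

send_rows(steps=[[[0.0064, -0.0017, 0, 0, 0, 0, 0], [0.0129, -0.0035, 0, 0, 0, 0, 0], [0.0193, -0.0052, 0, 0, 0, 0, 0], [0.0232, -0.0063, 0, 0, 0, 0, 0], [0.027, -0.0073, 0, 0, 0, 0, 0], [0.0309, -0.0084, 0, 0, 0, 0, 0]]])

```text
time_s: 11.65
ee_pos: [0.6282, 0.1186, 0.0552]
ee_rot: [[0.965, -0.261, -0.001], [-0.261, -0.965, -0.0], [-0.0, 0.0, -1.0]]
wrist_force: [-3.3, -1.2, 0.5]
opening: 0.0005
grip_force: 1.6
```

send_rows(steps=[[[0.0039, -0.001, 0, 0, 0, 0, 0], [0.0077, -0.0021, 0, 0, 0, 0, 0], [0.0116, -0.0031, 0, 0, 0, 0, 0], [0.0142, -0.0038, 0, 0, 0, 0, 0]]])

```text
time_s: 12.05
ee_pos: [0.6392, 0.1159, 0.0552]
ee_rot: [[0.965, -0.261, -0.0], [-0.261, -0.965, 0.0], [-0.0, -0.0, -1.0]]
wrist_force: [-3.5, -2.6, 0.6]
opening: 0.0004
grip_force: 1.6
```

send_rows(steps=[[[0.0026, -0.0007, 0, 0, 0, 0, 0], [0.0052, -0.0014, 0, 0, 0, 0, 0]]])

```text
time_s: 12.25
ee_pos: [0.6412, 0.1153, 0.0552]
ee_rot: [[0.965, -0.261, -0.004], [-0.261, -0.965, 0.001], [-0.004, 0.0, -1.0]]
wrist_force: [-10.5, -0.5, 4.9]
opening: 0.0008
grip_force: 5.1
```

send_rows(steps=[[[0.0026, -0.0007, 0, 0, 0, 0, 0], [0.0039, -0.001, 0, 0, 0, 0, 0]]])

```text
time_s: 12.45
ee_pos: [0.641, 0.1153, 0.0552]
ee_rot: [[0.965, -0.261, -0.011], [-0.261, -0.965, 0.001], [-0.011, 0.001, -1.0]]
wrist_force: [-16.5, 0.3, 9.9]
opening: 0.0003
grip_force: 7.9
```

The tray has hit its stop with force rising to 16 N. I'll back off, lift and check.

send_rows(steps=[[[-0.01, 0.0027, 0, 0, 0, 0, 0], [-0.04, 0.0109, 0, 0, 0, 0, 0], [-0.09, 0.0244, 0, 0, 0, 0, 0], [-0.14, 0.038, 0, 0, 0, 0, 0], [-0.16, 0.044, 0.06, 0, 0, 0, 0], [-0.16, 0.044, 0.12, 0, 0, 0, 0], [-0.2, 0.044, 0.18, 0, 0, 0, 0], [-0.25, 0.044, 0.2, 0, 0, 0, 0], [-0.25, 0.044, 0.2, 0, 0, 0, 0]]])

```text
time_s: 13.35
ee_pos: [0.4596, 0.1486, 0.2106]
ee_rot: [[0.966, -0.26, 0.012], [-0.26, -0.966, 0.003], [0.01, -0.006, -1.0]]
wrist_force: [1.0, -0.1, 0.5]
opening: 0.0007
grip_force: 0.0
```

```bash
python3 - <<'E'
from h import *
im,d=cams.capture('side')
a=cv2.resize(im[170:350,180:420,::-1],(400,300),interpolation=cv2.INTER_CUBIC)
im,d=cams.capture('top')
b=cv2.resize(im[100:310,80:360,::-1],(400,300),interpolation=cv2.INTER_CUBIC)
cv2.imwrite('pics/s5.png',np.hstack([a,b]))
s=telemetry.sense(); print(s['ee_pos'],s['wrist_force'],s['time_s'])
R=np.array([[.965,.262],[-.262,.965]])
W=cloud('top',d);q=(W[...,:2]-[.501,.147])@R
for z0 in(.102,.125):
    m=(abs(W[...,2]-z0)<.006)&(abs(q[...,1])<.16)&(q[...,0]>.1)&(q[...,0]<.35);print(z0,np.percentile(q[m][:,0],[1,50]).round(4))
E
```

```text
[0.46001532 0.14778684 0.20692906] [0.04571297 0.52745096 0.35166562] 13.45
0.102 [0.1519 0.1578]
0.125 [0.1655 0.2559]
```

View pics/s5.png

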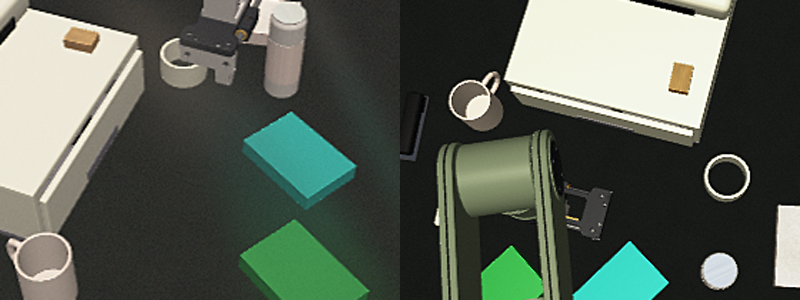

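The panel is flush: its outer face is about 12 mm in front of the printer face, which is the home position. The other items are undisturbed and the arm is clear.

```bash
python3 -c "
from plant import job; print(job.sign_off())"
```

```text
the job is handed in; nothing more can be done
None
```

The job is handed in: the cards lie square and snug between the guide and the fixed wall, the tray is fully home, and the last pictures show nothing else moved; it took about 13.5 s of the 51 s allowed.

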